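# Turn the reference plate over against the stop

### The arm

A 7-joint arm with a two-finger parallel gripper is mounted at the origin on the work surface. World frame = base frame: x ahead of the robot, y to its left, z up, the work surface at z = 0. Lengths are in m, angles in rad, forces in N, time in s.
With the tool pointing down it reaches from about 0.4 to 0.85 m from the base axis. Payload 4.5 kg.
Tool frame: the origin (TCP) lies between the finger pads; the fingertips stand r.finger_overhang ahead of it and the grasp point (between the pads) lies 8 mm behind it (r.finger_overhang is the distance from the TCP to the fingertips, in m); z points along the fingers, x is the direction in which the jaws open and shut, and the axes are right-handed (so a half turn about z gives the same grasp; the last joint's range is limited). The gripper opens to 88 mm and grips with 3 to 60 N. Pads are 18 mm wide; open, the fingers measure 123 mm over their backs; the gripper's body (75 mm by 187 mm) begins 45 mm behind the grasp point.
Start: joints at [1.239, 0.689, -0.195, 1.565, 0.157, 0.902, -0.215], TCP at [0.224, -0.584, 0.25] pointing down, gripper open.
Joint ranges: [-3.01, 3.01], [-0.46, 2.08], [-1.47, 1.51], [0.13, 2.56], [-1, 4.14], [0.04, 2.09], [-2.66, 2.66]. Speed limits (rad/s): [2.57, 2.57, 3.14, 3.14, 3.14, 3.14, 3.14].

### API

Orientations are given as a unit quaternion [x, y, z, w].
In Python, from plant import r gives the robot as it stands.
- The arm moves only by the tool move_arm, never from a script. Its argument "targets" is a list that holds one entry, the list of rows, each a list of 7 numbers: the turn, a rotation vector about the world's x, y, z in rad, then the shift along the world's x, y, z in m, then the opening, from 0 (shut) to 1 (fully open). A call has 1 to 5 rows; each row shifts and turns the pose as measured when the row begins; what a row does not reach is not made up. A row lasts 1/10 s, in which the tool goes at most 50 mm and 8.59 degrees, less where a joint would pass 70% of its speed; a pose out of reach is approached as far as the arm can. A call with a gripper value outside its range is refused whole. The fingers move at their own pace and stop on an object; "force" is the grip in N (left out, the last holds). Time passes only in rows, so rows that do not move let the fingers close. It gives the time, the measured TCP pose, the force and the opening at its end, in the units of the state.
- r.get_state(): the state, without advancing time (a new reading comes with each control period).
- r.snapshot(name): name is "side" or "top"; returns a dict with "frame" (480x640x3 uint8, red, green, blue), "K" (3x3 intrinsics, pixels), "T" (4x4, takes a point from camera to world coordinates). Camera axes: x right, y up, looking along -z (the intrinsics and any distortion apply to the point x, -y, -z); pixel columns grow to the right and rows downward; lengths in m; the calibration is good to about 2 mm. A picture is of the moment at which its call begins. There is no depth.
- r.finish_job(): hands the job in, once; it reports no verdict.
Trained networks look in a picture, given as the dict that the camera call returned (one of the last four; its "shot" number tells which), for a name from the list of things; names that differ only in an ending like _2 or _b are one class to them, and where a whole thing is asked for, a point or a joint stands for the part that bears it (a point fixed in the world has none). Each returns a list of dicts, best first, with "score" (0 to 1); they miss things now and then, are a little off and sometimes report something else, mostly with a low value. They report only what shows in the picture. A call takes as long as a camera call. They do not tell look-alikes from the thing itself.
- r.find_in(picture, query): "centre" ([row, column] in pixels, amid what is visible of it).
The state is a dict: "clock": time; "q": joint angles; "qd": joint speeds; "joint_torque": joint torques, N m; "tool_pos": TCP position; "eef_rot": TCP orientation; "contact_force": force on the tool from outside, world axes, zero at the start; "moment": the same for the moment, N m; "opening": opening from 0.0 (shut) to 1.0 (fully open).
Only numpy, scipy, OpenCV 4.12 (cv2) and the standard library are available. Lean on these libraries where they do the work, as an engineer would, in place of code of your own. Each camera call takes 0.05 s, during which the arm holds its last target. There are 200 camera calls.

### The job

Turn the flat reference plate over so that its black side faces up for the thermal camera, without ever pinching or lifting it. With the fingertips, push the plate along the surface against the bevelled stop until it tips up and stands leaning on the stop, then reach behind its top edge and push it back the way it came so that it falls over and lies flat, black side up, in front of the stop. Do not disturb the other things on the board.

Things in the scene. Friction and masses are not known exactly. Their poses are not given: they have to be found in the camera images.
- stop: Fixed low wall, slippery white front that curves up from the surface, blue back; 180 mm wide (y), 42 mm high at the front. Origin at surface height, mid width, straight below the top front edge; back is 12 mm behind that; +x points level through the wall, away from the plate; z up. Two feet 8 mm high, 24 mm wide reach to x = 42 mm at y = +-70 mm. Behind the wall's middle nothing tall within 70 mm.
- stop_foot (a point): Middle of the line where the curved front meets the surface, 18 mm in front of the origin. The front is full width in 4 flats: 50 deg up to 10 mm height, 62 deg to 20, 74 deg to 30, 82 deg to 42. A plate pushed in squarely slides its far edge up it; once its near edge has come to this line the plate leans on the wall at about 65 deg and stays when let go.
- stop_top (a point): Middle of the top front edge of the wall, 42 mm above the surface. The leaning plate rests on this edge; its own top edge is then 12 to 18 mm higher, and is pushed back from behind, over the wall.
- plate: Loose flat plate 60 x 80 x 8 mm, 80 to 125 g, one large side white, the other matt black; starts flat, white up, 35 to 85 mm clear between its far edge and stop_top, up to 0.2 rad askew to the wall. Origin at the centre of the black side; z out of the white side (up at the start); x along the 60 mm side, towards the stop at the start; y along the 80 mm side.
- plate_far_edge (a point): Middle (also of the thickness) of the plate's 80 mm long narrow edge that is nearest the stop at the start; this edge rises.
- plate_near_edge (a point): Middle (also of the thickness) of the plate's opposite 80 mm edge, nearest the robot at the start; this is the edge to push, with the fingertips just above the surface (within about 5 mm), so that they do not ride over the plate. It stays down; pushing takes only a few newtons.
- post: Bystander: loose black post with steel pin on top, foot 32 mm across, 113 mm high, 220 g. Origin at the centre of its foot.
- lens_mount: Bystander: loose round lens (44 mm across) in a black ring on a black post, foot 40 mm across, 102 mm high, 250 g. Origin at the centre of its foot.
- bottle: Bystander: loose amber bottle with white cap, 40 mm across, 90 mm high. Origin at the centre of its foot. Post, lens mount and bottle stand at random in three places: two beside the plate and the stop, one behind a corner of the stop.
- case: Bystander: loose blue optics case 60 x 50 x 25 mm beside one end of the stop. Origin at the centre of its underside.
- clamp: Bystander: loose silver slotted fork clamp 86 x 26 x 10 mm lying beside the plate. Origin at the centre of its underside.
- driver: Bystander: loose screwdriver with red handle, 150 mm long, lying about 115 mm behind the stop's origin, along it. Origin at its underside near the middle.
Mind the look-alikes: they are no part of the job. Of the things like the plate, leave any that is turquoise; of the rest the larger one is meant. Leave any yellow look-alike of the stop alone.

How it is judged:
On the way:
1. the plate stands tipped up, at least 55 degrees from flat, leaning on the stop, for 0.2 s (angle between plate's own z axis and vertical between 0.96 and 1.7 rad and contact force between plate and stop above 0.01 N), for 0.2 s.
At the end, for the whole second after the job is handed in: The plate lies flat on the board (within 5 degrees) and still, black side up, in front of the stop: its centre 30 to 200 mm in front of the stop's top edge and within 110 mm of the wall's middle to either side (angle between plate's own z axis and vertical above 3.05 rad and height (world z) of plate below 0.011 m and linear speed of plate below 0.02 m/s and x of plate in the frame of stop between -0.2 and -0.03 m and y of plate in the frame of stop between -0.11 and 0.11 m); the robot touches nothing.
It fails at once if the plate is lifted: both its near and far edges are more than 25 mm above the board (height (world z) of each of plate_far_edge, plate_near_edge above 0.025 m).
It fails at once if a bystander is moved by more than 20 mm (distance of any of post, lens_mount, bottle, case, clamp, driver from where it was at the start of the episode above 0.02 m).
It also fails if it takes over 48 s, if anything falls off the work surface, if the arm or the gripper's body presses on something with over 40 N, if the wrist force passes 120 N, or if a joint passes its speed limit or range.

## Working session

There is one attempt and no reset: what is moved stays moved. The work goes in short steps, Python scripts to look and compute and a tool call to move; the robot and the scene stay as the last step left them, time stands still between calls to the robot, and variables do not carry over. Pictures are saved under pics/ and viewed, about 8 in all and at most 12, crops included, and the job is handed in when it is done.

Besides the shell and the picture viewer there is one more tool, called after "Emit:" as name([rows], argument=value, ...), one row to a line, values as JSON. move_arm: Moves the arm, as the interface text tells. Its arguments: {"type":"object","properties":{"targets":{"type":"array","items":{"type":"array","items":{"type":"array","items":{"type":"number"}}}},"force":{"type":"number"}},"required":["targets"]}

```bash
mkdir -p pics; ls; cat > h.py <<'E'
import numpy as np, cv2
from plant import r
def ray(p,px,z=0.0):
    # pixel [row,col] -> world point on plane z
    K,T=p["K"],p["T"]
    v=np.linalg.inv(K)@np.array([px[1],px[0],1.0])
    d=T[:3,:3]@np.array([v[0],-v[1],-v[2]]); o=T[:3,3]
    return o+d*(z-o[2])/d[2]
def proj(p,P):
    c=np.linalg.inv(p["T"])@np.append(P,1.0); u=p["K"]@np.array([c[0],-c[1],-c[2]])
    return u[1]/u[2],u[0]/u[2]
def save(p,n): cv2.imwrite(f"pics/{n}.png",p["frame"][:,:,::-1])
E
python3 - <<'E'
from h import *
s=r.get_state(); print(s, r.finger_overhang)
for n in ["top","side"]:
    p=r.snapshot(n); save(p,n+"0"); print(n,p["T"].round(3).tolist(),p["K"].tolist(),[k for k in p])
    for q in ["plate","stop","post","lens_mount","bottle","case","clamp","driver"]:
        for d in r.find_in(p,q)[:3]: print(q,np.round(d["centre"]),round(d["score"],2),ray(p,d["centre"]).round(3))
E
```

```text
pics
{'clock': 0.0, 'q': array([ 1.2387492 ,  0.68999251, -0.19451947,  1.5663712 ,  0.15728893,
        0.90248855, -0.21512466]), 'qd': array([-1.15073108e-03,  9.55339365e-05, -3.52162424e-04, -8.16267979e-04,
       -1.69041678e-04, -8.58265643e-04, -4.83438166e-04]), 'joint_torque': array([-4.06609997e-04, -5.27554214e+01, -1.26665108e+00, -1.53428650e+01,
       -5.25683386e-02,  6.59894184e-03,  1.82287649e-04]), 'tool_pos': array([ 0.22332333, -0.58306784,  0.24889759]), 'eef_rot': array([ 8.23952595e-01, -5.66657964e-01, -8.02898139e-04, -4.77758198e-04]), 'contact_force': array([0.4354855 , 0.78644785, 0.42767255]), 'moment': array([-0.02457271,  0.0407371 , -0.02784993]), 'opening': 1.0042889161439068} 0.011
top [[0.021, 0.981, -0.191, 0.456], [-1.0, 0.021, -0.0, 0.114], [0.004, 0.191, 0.982, 0.826], [0.0, 0.0, 0.0, 1.0]] [[463.5537125534761, 0.0, 320.4070283916084], [0.0, 463.5537125534761, 238.0002639399154], [0.0, 0.0, 1.0]] ['frame', 'K', 'T', 'shot']
plate [344. 341.] 0.78 [0.429 0.073 0.   ]
plate [334. 237.] 0.75 [0.442 0.256 0.   ]
plate [274. 303.] 0.73 [0.55  0.1
[... 446 characters left out ...]
, 0.521, 0.619], [0.0, 0.0, 0.0, 1.0]] [[610.3908600521814, 0.0, 322.75598413695747], [0.0, 610.3908600521814, 243.1178849296842], [0.0, 0.0, 1.0]] ['frame', 'K', 'T', 'shot']
plate [275. 194.] 0.93 [0.442 0.263 0.   ]
plate [274. 284.] 0.74 [0.557 0.149 0.   ]
plate [322. 255.] 0.62 [0.433 0.081 0.   ]
stop [221. 185.] 0.79 [0.542 0.443 0.   ]
stop [262. 333.] 0.58 [0.647 0.115 0.   ]
post [198. 350.] 0.62 [0.855 0.269 0.   ]
lens_mount [309. 342.] 0.95 [0.558 0.006 0.   ]
bottle [214. 288.] 0.91 [0.712 0.313 0.   ]
bottle [308. 344.] 0.43 [0.561 0.005 0.   ]
case [317. 384.] 0.61 [ 0.589 -0.058  0.   ]
clamp [247. 249.] 0.89 [0.573 0.269 0.   ]
driver [271. 409.] 0.8 [ 0.723 -0.003  0.   ]
```

View pics/top0.png

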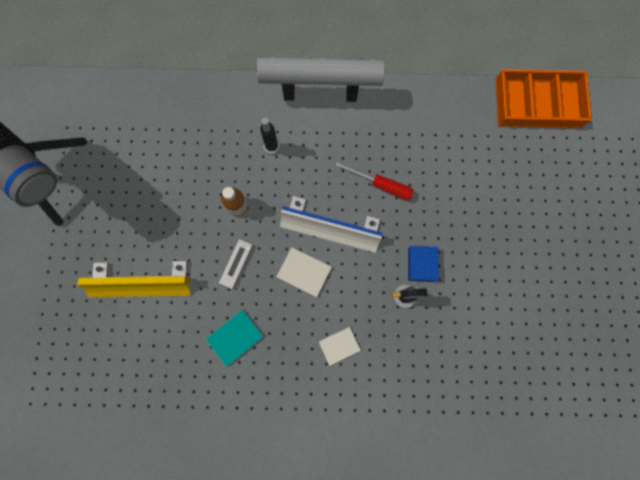

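View pics/side0.png

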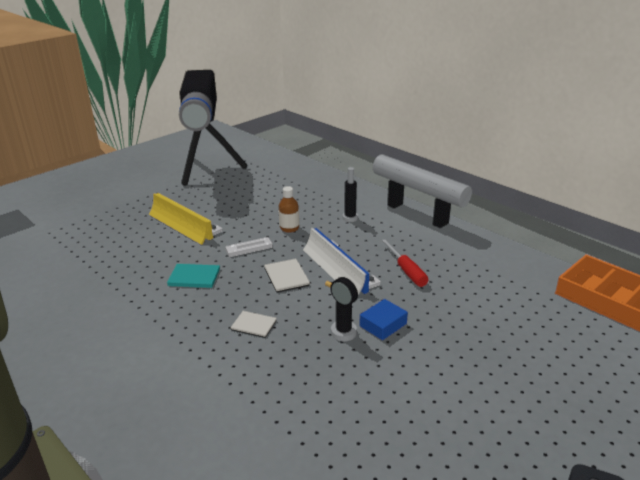

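The top view shows my plate at about (row 272, col 303), the white/blue stop at (229, 331) and the small decoy at (345, 340). The turquoise and yellow look-alikes are on the left. The stop is yawed. Next I fit the plate and the stop.

```bash
python3 - <<'E'
from h import *
p=r.snapshot("top"); f=p["frame"]
hsv=cv2.cvtColor(f,cv2.COLOR_RGB2HSV)
def comp(m,near):
    n,l,st,c=cv2.connectedComponentsWithStats(m.astype(np.uint8))
    k=[i for i in range(1,n) if st[i,4]>40]; i=min(k,key=lambda i:np.hypot(c[i][0]-near[1],c[i][1]-near[0]))
    return np.argwhere(l==i)
w=(hsv[:,:,1]<60)&(hsv[:,:,2]>150)
pts=comp(w,(272,303)); W=np.array([ray(p,a,.008)[:2] for a in pts],np.float32)
(c,sz,a)=cv2.minAreaRect(W); print("plate",c,sz,a,cv2.boxPoints((c,sz,a)).round(3).tolist())
b=(hsv[:,:,0]>100)&(hsv[:,:,0]<130)&(hsv[:,:,1]>120)
pts=comp(b,(222,331)); B=np.array([ray(p,a,.042)[:2] for a in pts],np.float32)
(c,sz,a)=cv2.minAreaRect(B); print("stopblue",c,sz,a,cv2.boxPoints((c,sz,a)).round(3).tolist(),B.mean(0))
# white front of the stop: lower outline on z=0
pts=comp(w,(229,331)); F=np.array([ray(p,a,0)[:2] for a in pts],np.float32)
(c,sz,a)=cv2.minAreaRect(F); print("front z0",c,sz,a,cv2.boxPoints((c,sz,a)).round(3).tolist())
crop=cv2.resize(f[180:320,210:450],None,fx=3.3,fy=3.3,interpolation=cv2.INTER_CUBIC); cv2.imwrite("pics/crop1.png",crop[:,:,::-1])
E
```

```text
plate (0.5537493824958801, 0.14281852543354034) (0.07934161275625229, 0.059503886848688126) 64.79055786132812 [[0.5099999904632568, 0.11999999731779099], [0.5640000104904175, 0.09399999678134918], [0.5979999899864197, 0.16599999368190765], [0.5440000295639038, 0.19099999964237213]]
stopblue (0.6398518681526184, 0.09473662078380585) (0.17660783231258392, 0.006039956118911505) 75.78651428222656 [[0.6150000095367432, 0.009999999776482582], [0.6209999918937683, 0.00800000037997961], [0.6639999747276306, 0.18000000715255737], [0.6589999794960022, 0.1809999942779541]] [0.6394669  0.09431118]
front z0 (0.6432822346687317, 0.096296027302742) (0.1870700567960739, 0.0052710892632603645) 75.85797119140625 [[0.6179999709129333, 0.006000000052154064], [0.6230000257492065, 0.004999999888241291], [0.6690000295639038, 0.1860000044107437], [0.6639999747276306, 0.18799999356269836]]
```

View pics/crop1.png

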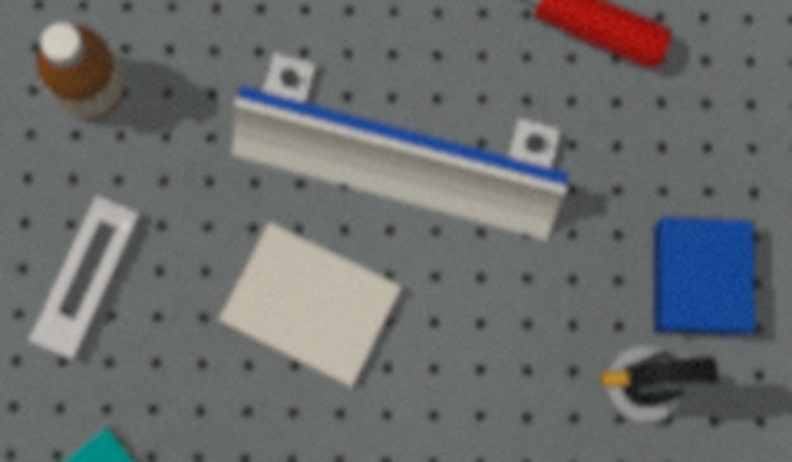

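The crop puts the stop yaw at about -14.2° and the plate at about -25.2°, so it is 11° askew. The lens mount and bottle are well to the sides. I'm moving above the approach spot and turning so the jaws open along the wall.

Emit:
move_arm([
  [[0, 0, 0.149, 0.03, 0.035, 0, 0.45], [0, 0, 0.149, 0.03, 0.035, 0, 0.45], [0, 0, 0.149, 0.03, 0.035, 0, 0.45], [0, 0, 0.149, 0.03, 0.035, 0, 0.45], [0, 0, 0.149, 0.025, 0.04, 0, 0.45]],
])

```text
clock: 1.45
tool_pos: [0.3658, -0.4057, 0.2499]
eef_rot: [0.974, -0.228, 0.002, 0.004]
contact_force: [0.2, 0.1, -0.2]
opening: 0.57
```

Emit:
move_arm([
  [[0, 0, 0.149, 0.02, 0.045, 0, 0.45], [0, 0, 0.149, 0.02, 0.045, 0, 0.45], [0, 0, 0.149, 0.02, 0.045, 0, 0.45], [0, 0, 0.149, 0.02, 0.045, 0, 0.45], [0, 0, 0.149, 0.02, 0.045, 0, 0.45]],
])

```text
clock: 1.95
tool_pos: [0.4683, -0.1774, 0.2513]
eef_rot: [0.989, 0.145, 0.006, 0.004]
contact_force: [1.5, -1.0, 0.5]
opening: 0.45
```

```bash
python3 - <<'E'
from h import *
from scipy.spatial.transform import Rotation as R
p=r.snapshot("top")
for px in [(227,280.3),(252.1,375.8)]: print("foot end",ray(p,px,0).round(4))
s=r.get_state(); print(s["clock"],s["tool_pos"],R.from_quat(s["eef_rot"]).as_matrix().round(3).tolist(),s["q"].round(2),s["opening"])
E
```

```text
foot end [0.635  0.1874 0.    ]
foot end [0.5924 0.0133 0.    ]
2.0 [ 0.47287151 -0.16733893  0.25232233] [[0.953, 0.304, 0.019], [0.304, -0.953, 0.001], [0.019, 0.005, -1.0]] [ 0.63  0.57 -0.6   1.93  0.45  0.76  0.08] 0.44981113768315484
```

Emit:
move_arm([
  [[0, 0, 0.145, 0.002, 0.047, -0.005, 0.45], [0, 0, 0.145, 0.002, 0.047, -0.005, 0.45], [0, 0, 0.145, 0.002, 0.047, -0.005, 0.45], [0, 0, 0.145, 0.002, 0.047, -0.005, 0.45], [0, 0, 0.145, 0.002, 0.047, -0.005, 0.45]],
])

```text
clock: 2.5
tool_pos: [0.4842, 0.0611, 0.2284]
eef_rot: [0.87, 0.492, 0.012, 0.0]
contact_force: [1.9, -0.2, 0.4]
opening: 0.45
```

Emit:
move_arm([
  [[0, 0, 0.145, 0.002, 0.047, -0.01, 0.45], [0, 0, 0.145, 0.002, 0.047, -0.01, 0.45], [0, 0, 0, 0, 0, 0, 0.45]],
])

```text
clock: 2.8
tool_pos: [0.4885, 0.1661, 0.2087]
eef_rot: [0.784, 0.621, 0.015, -0.004]
contact_force: [-0.6, -0.3, -0.3]
opening: 0.451
```

```bash
cat >> h.py <<'E'
from scipy.spatial.transform import Rotation as R
O=np.array([.631,.0965]); n=np.array([.970,-.242]); u=np.array([.242,.970])
def need(x,y,z,tilt):
    "print stop-frame pose and the shift/turn to the wanted one (z = lowest fingertip corner)"
    s=r.get_state(); M=R.from_quat(s["eef_rot"]); d=s["tool_pos"][:2]-O
    zt=np.array([*(np.sin(tilt)*n),-np.cos(tilt)]); xt=np.array([*u,0]); yt=np.cross(zt,xt)
    W=R.from_matrix(np.c_[xt,yt,zt])
    T=np.array([*(O+x*n+y*u),z+.011*np.cos(tilt)+.009*abs(np.sin(tilt))])
    print("t",s["clock"],"stop xy",(d@n).round(4),(d@u).round(4),"z",s["tool_pos"][2].round(4),"tilt",np.arcsin(M.as_matrix()[:2,2]@n).round(3),"F",s["contact_force"].round(1))
    print("turn",(W*M.inv()).as_rotvec().round(3),"shift",(T-s["tool_pos"]).round(4))
E
python3 -c "
from h import *
need(-.157,.028,.0015,.14)"
```

```text
t 2.8 stop xy -0.1551 0.033 z 0.2087 tilt 0.013 F [-0.6 -0.3 -0.3]
turn [-0.057 -0.116 -0.015] shift [-0.003  -0.0044 -0.195 ]
```

Emit:
move_arm([
  [[-0.028, -0.058, -0.007, -0.002, -0.002, -0.045, 0.45], [-0.028, -0.058, -0.007, -0.001, -0.002, -0.045, 0.45], [0, 0, 0, 0, 0, -0.045, 0.45], [0, 0, 0, 0, 0, -0.035, 0.45], [0, 0, 0, 0, 0, 0, 0.45]],
])

```text
clock: 3.3
tool_pos: [0.4902, 0.1613, 0.0456]
eef_rot: [0.788, 0.612, 0.045, 0.052]
contact_force: [-0.4, 0.5, 0.8]
opening: 0.45
```

```bash
python3 -c "
from h import *
p=r.snapshot('side'); save(p,'side1'); 
c=p['frame'][180:360,160:400]; cv2.imwrite('pics/crop2.png',cv2.resize(c,None,fx=3.3,fy=3.3,interpolation=cv2.INTER_CUBIC)[:,:,::-1])
need(-.157,.028,.0015,.14)"
```

```text
t 3.35 stop xy -0.1514 0.029 z 0.0473 tilt 0.139 F [-0.4  0.3  0.7]
turn [-0.008  0.001  0.007] shift [-0.0056  0.0004 -0.0337]
```

View pics/crop2.png

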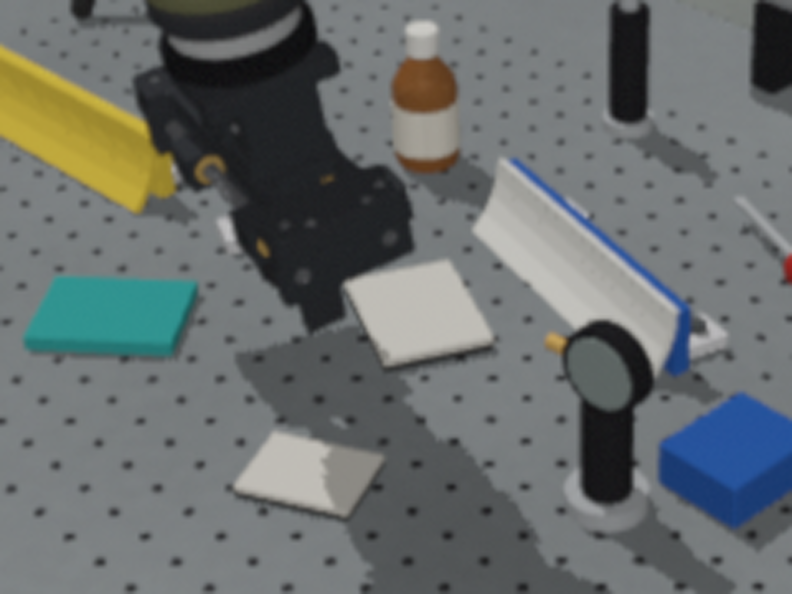

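The fingers are above and just behind the near edge (crop about col 320, row 320), clear of the small decoy. I'm going down to the surface.

Emit:
move_arm([
  [[-0.008, 0, 0.007, -0.006, 0, -0.015, 0.45], [0, 0, 0, 0, 0, -0.015, 0.45], [0, 0, 0, 0, 0, 0, 0.45]],
])

```text
clock: 3.65
tool_pos: [0.4893, 0.1603, 0.0219]
eef_rot: [0.788, 0.611, 0.047, 0.058]
contact_force: [-0.2, -0.4, -0.3]
opening: 0.447
```

```bash
python3 -c "
from h import *
need(-.120,.028,.001,.14)"
```

```text
t 3.65 stop xy -0.1529 0.0276 z 0.0219 tilt 0.149 F [-0.2 -0.4 -0.3]
turn [-0.002  0.01   0.007] shift [ 0.032  -0.0076 -0.0088]
```

Emit:
move_arm([
  [[0, 0.01, 0.007, 0, 0, -0.007, 0.45], [0, 0, 0, 0, 0, 0, 0.45], [0, 0, 0, 0.0145, -0.0036, -0.001, 0.45], [0, 0, 0, 0.0145, -0.0036, 0, 0.45], [0, 0, 0, 0, 0, 0, 0.45]],
])

```text
clock: 4.15
tool_pos: [0.5228, 0.1529, 0.0199]
eef_rot: [0.788, 0.612, 0.048, 0.055]
contact_force: [-0.7, 0.9, 0.1]
opening: 0.447
```

```bash
python3 -c "
from h import *
need(-.09,.028,.001,.14)"
```

```text
t 4.15 stop xy -0.1186 0.0285 z 0.0199 tilt 0.145 F [-0.7  0.9  0.1]
turn [-0.007  0.007  0.005] shift [ 0.0276 -0.0074 -0.0068]
```

Too high: the tip is at about 8 mm. I'm backing off, lowering and checking before pushing on.

Emit:
move_arm([
  [[0, 0, 0, -0.014, 0.0035, 0, 0.45], [0, 0, 0, -0.017, 0.004, 0, 0.45], [0, 0, 0, 0, 0, -0.004, 0.45], [0, 0, 0, 0, 0, -0.003, 0.45], [0, 0, 0, 0, 0, 0, 0.45]],
])

```text
clock: 4.65
tool_pos: [0.4928, 0.161, 0.0156]
eef_rot: [0.788, 0.611, 0.051, 0.056]
contact_force: [0.7, -0.4, -0.2]
opening: 0.451
```

```bash
python3 -c "
from h import *
need(-.09,.028,.001,.14)
p=r.snapshot('side'); 
c=p['frame'][240:320,200:320]; cv2.imwrite('pics/crop3.png',cv2.resize(c,None,fx=6,fy=6,interpolation=cv2.INTER_CUBIC)[:,:,::-1])"
```

```text
t 4.65 stop xy -0.1497 0.0291 z 0.0156 tilt 0.15 F [ 0.7 -0.4 -0.2]
turn [-0.009  0.013  0.007] shift [ 0.0577 -0.0156 -0.0024]
```

View pics/crop3.png

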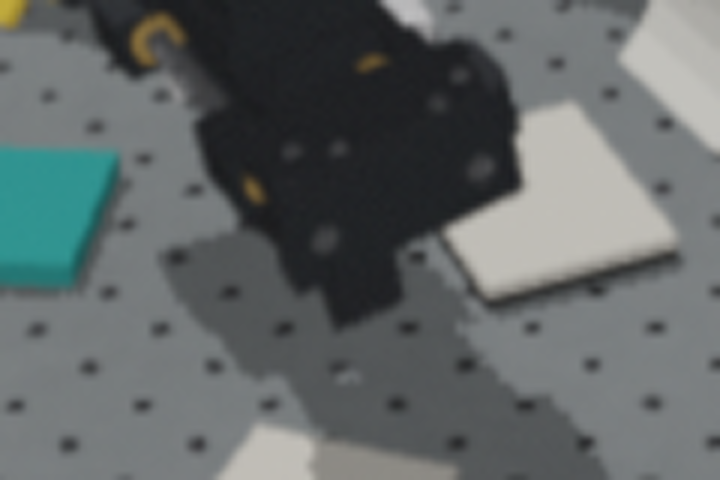

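The fingertips are now behind the near edge and close to the surface (crop tip about (340, 325)). The plate is intact, with its near corner at crop (490, 300). I'm lowering a little and pushing with small steps.

Emit:
move_arm([
  [[0, 0.01, 0.007, 0, 0, -0.003, 0.45], [0, 0, 0, 0.01, -0.0025, -0.001, 0.45], [0, 0, 0, 0.01, -0.0025, -0.001, 0.45], [0, 0, 0, 0.006, -0.0015, -0.001, 0.45]],
])

```text
clock: 5.1
tool_pos: [0.4943, 0.1606, 0.0121]
eef_rot: [0.785, 0.617, 0.037, 0.033]
contact_force: [-10.2, 0.8, 20.7]
opening: 0.453
```

```bash
python3 -c "
from h import *
p=r.snapshot('side')
for px,z in [((240+305/6,200+490/6),0),((240+255/6,200+680/6),0),((240+100/6,200+570/6),.008)]:
    w=ray(p,px,z)[:2]-O; print((w@n).round(4),(w@u).round(4))
need(-.09,.028,.001,.14)"
```

```text
-0.1117 -0.0091
-0.0527 -0.0159
-0.0459 0.0639
t 5.15 stop xy -0.148 0.0291 z 0.012 tilt 0.099 F [-16.6   1.5  26.5]
turn [-0.027 -0.036 -0.007] shift [ 0.056  -0.0151  0.0011]
```

Fingertips are dragging on the surface, so the zero height is confirmed. I'm raising 2 mm, restoring the tilt and pushing.

Emit:
move_arm([
  [[0, 0, 0, 0, 0, 0.003, 0.45], [-0.02, -0.03, -0.005, 0, 0, 0.001, 0.45], [0, 0, 0, 0, 0, 0, 0.45]],
])

```text
clock: 5.45
tool_pos: [0.4936, 0.1608, 0.0173]
eef_rot: [0.786, 0.615, 0.043, 0.051]
contact_force: [0.2, -0.4, -0.2]
opening: 0.451
```

```bash
python3 -c "
from h import *
need(-.09,.028,.001,.14)"
```

```text
t 5.45 stop xy -0.1488 0.0291 z 0.0173 tilt 0.133 F [ 0.2 -0.4 -0.2]
turn [-0.007 -0.006 -0.003] shift [ 0.0569 -0.0153 -0.0041]
```

Emit:
move_arm([
  [[0, 0, 0, 0, 0, -0.002, 0.45], [0, 0, 0, 0.01, -0.0025, -0.0005, 0.45], [0, 0, 0, 0.01, -0.0025, 0, 0.45], [0, 0, 0, 0, 0, 0, 0.45]],
])

```text
clock: 5.85
tool_pos: [0.5163, 0.1546, 0.014]
eef_rot: [0.786, 0.615, 0.043, 0.05]
contact_force: [0.5, -0.3, 0.2]
opening: 0.451
```

```bash
python3 -c "
from h import *
need(-.09,.028,.001,.14)"
```

```text
t 5.85 stop xy -0.1254 0.0286 z 0.014 tilt 0.132 F [ 0.5 -0.3  0.2]
turn [-0.008 -0.006 -0.001] shift [ 0.0342 -0.0091 -0.0009]
```

Emit:
move_arm([
  [[0, 0, 0, 0.0087, -0.0022, 0, 0.45], [0, 0, 0, 0.0087, -0.0022, 0, 0.45], [0, 0, 0, 0.0087, -0.0022, 0, 0.45], [0, 0, 0, 0, 0, 0, 0.45]],
])

```text
clock: 6.25
tool_pos: [0.541, 0.1474, 0.0129]
eef_rot: [0.786, 0.615, 0.041, 0.049]
contact_force: [-0.0, -0.1, -0.1]
opening: 0.452
```

```bash
python3 -c "
from h import *
need(-.0355,.028,.001,.14)"
```

```text
t 6.25 stop xy -0.0996 0.0276 z 0.0129 tilt 0.128 F [-0.  -0.1 -0.1]
turn [-0.007 -0.01  -0.001] shift [ 0.0624 -0.0152  0.0003]
```

Emit:
move_arm([
  [[0, 0, 0, 0.0087, -0.0022, 0.0007, 0.45], [-0.007, -0.01, 0, 0.0087, -0.0022, 0.0004, 0.45], [0, 0, 0, 0.0087, -0.0022, 0.0003, 0.45], [0, 0, 0, 0, 0, 0, 0.45]],
])

```text
clock: 6.65
tool_pos: [0.5644, 0.1411, 0.013]
eef_rot: [0.786, 0.615, 0.041, 0.053]
contact_force: [0.1, 0.1, -0.7]
opening: 0.451
```

```bash
python3 -c "
from h import *
need(-.0355,.028,.001,.14)
p=r.snapshot('side'); 
c=p['frame'][210:310,200:380]; cv2.imwrite('pics/crop4.png',cv2.resize(c,None,fx=4.4,fy=4.4,interpolation=cv2.INTER_CUBIC)[:,:,::-1])"
```

```text
t 6.65 stop xy -0.0754 0.0272 z 0.013 tilt 0.135 F [ 0.1  0.1 -0.7]
turn [-0.001 -0.005 -0.002] shift [ 0.039  -0.0089  0.0002]
```

View pics/crop4.png

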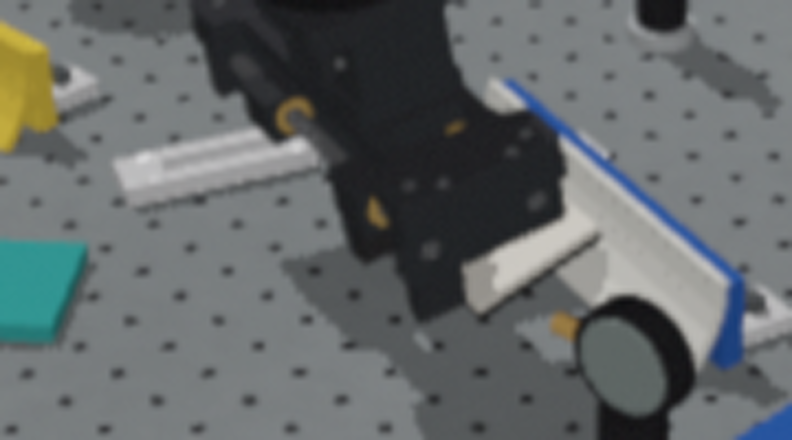

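The plate has started to climb, with its far edge at crop (600, 230) on the curved front. It is square to the wall. I'm pushing on.

Emit:
move_arm([
  [[0, 0, 0, 0.0087, -0.0022, 0.0005, 0.45], [0, 0, 0, 0.0087, -0.0022, 0.0003, 0.45], [0, 0, 0, 0.0067, -0.0017, 0.0003, 0.45], [0, 0, 0, 0, 0, 0, 0.45]],
])

```text
clock: 7.1
tool_pos: [0.5843, 0.1373, 0.013]
eef_rot: [0.784, 0.617, 0.039, 0.052]
contact_force: [-0.2, 0.7, 0.3]
opening: 0.45
```

```bash
python3 -c "
from h import *
need(-.0355,.028,.001,.14)"
```

```text
t 7.1 stop xy -0.0552 0.0283 z 0.013 tilt 0.13 F [-0.2  0.7  0.3]
turn [-0.    -0.01  -0.007] shift [ 0.0191 -0.0051  0.0001]
```

Emit:
move_arm([
  [[0, -0.01, -0.005, 0.0067, -0.0017, 0.0005, 0.45], [0, 0, 0, 0.005, -0.0013, 0.0003, 0.45], [0, 0, 0, 0.004, -0.001, 0.0002, 0.45], [0, 0, 0, 0, 0, 0, 0.45]],
])

```text
clock: 7.5
tool_pos: [0.6001, 0.1337, 0.014]
eef_rot: [0.785, 0.615, 0.043, 0.055]
contact_force: [-0.7, 0.0, 0.4]
opening: 0.45
```

```bash
python3 -c "
from h import *
need(-.0355,.028,.001,.14)
p=r.snapshot('side'); 
c=p['frame'][210:310,200:380]; cv2.imwrite('pics/crop5.png',cv2.resize(c,None,fx=4.4,fy=4.4,interpolation=cv2.INTER_CUBIC)[:,:,::-1])"
```

```text
t 7.5 stop xy -0.039 0.0286 z 0.014 tilt 0.14 F [-0.7  0.   0.4]
turn [ 0.     0.    -0.003] shift [ 0.0032 -0.0015 -0.0008]
```

View pics/crop5.png

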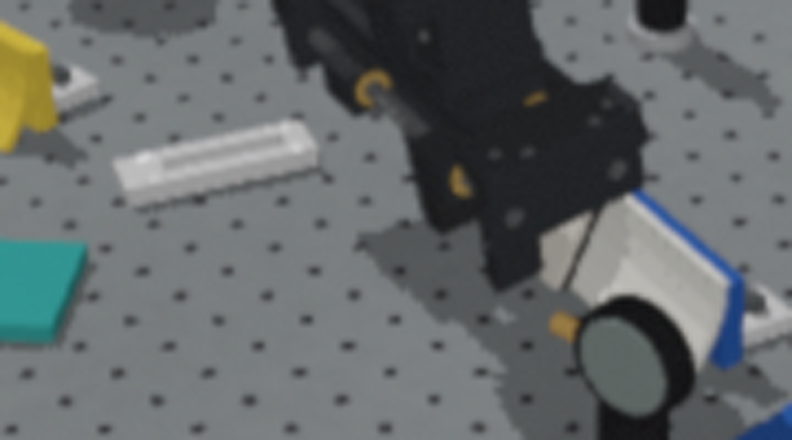

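The plate is steep now, its end face running from crop (555, 285) to (600, 210). A few more mm, then I back off and look.

Emit:
move_arm([
  [[0, 0, 0, 0.0039, -0.001, -0.0003, 0.45], [0, 0, 0, 0.0015, -0.0004, 0, 0.45], [0, 0, 0, 0, 0, 0, 0.45], [0, 0, 0, 0, 0, 0, 0.45]],
])

```text
clock: 7.95
tool_pos: [0.6031, 0.1333, 0.0135]
eef_rot: [0.785, 0.616, 0.042, 0.054]
contact_force: [-3.1, 0.5, 1.3]
opening: 0.456
```

```bash
python3 -c "
from h import *
need(-.0355,.028,.001,.14)"
```

```text
t 7.95 stop xy -0.0359 0.0289 z 0.0135 tilt 0.137 F [-3.1  0.5  1.3]
turn [-0.    -0.003 -0.005] shift [ 0.0002 -0.001  -0.0004]
```

Force has risen to 3 N, so the near edge is at the foot line. I'm backing off slowly and looking.

Emit:
move_arm([
  [[0, 0, 0, -0.004, 0.001, 0.0005, 0.45], [0, 0, 0, -0.01, 0.0025, 0.0005, 0.45], [0, 0, 0, -0.04, 0.01, 0.005, 0.45], [0, 0, 0, -0.04, 0.01, 0.01, 0.45], [0, 0, 0, 0, 0, 0.02, 0.45]],
])

```text
clock: 8.45
tool_pos: [0.5213, 0.1551, 0.0455]
eef_rot: [0.785, 0.615, 0.045, 0.057]
contact_force: [0.5, 0.4, -0.4]
opening: 0.449
```

```bash
python3 -c "
from h import *
need(-.13,.028,.12,0)
p=r.snapshot('side'); 
c=p['frame'][210:310,200:380]; cv2.imwrite('pics/crop6.png',cv2.resize(c,None,fx=4.4,fy=4.4,interpolation=cv2.INTER_CUBIC)[:,:,::-1])"
```

```text
t 8.45 stop xy -0.1206 0.0303 z 0.0455 tilt 0.146 F [ 0.5  0.4 -0.4]
turn [ 0.035  0.142 -0.004] shift [-0.0096  0.      0.0855]
```

View pics/crop6.png

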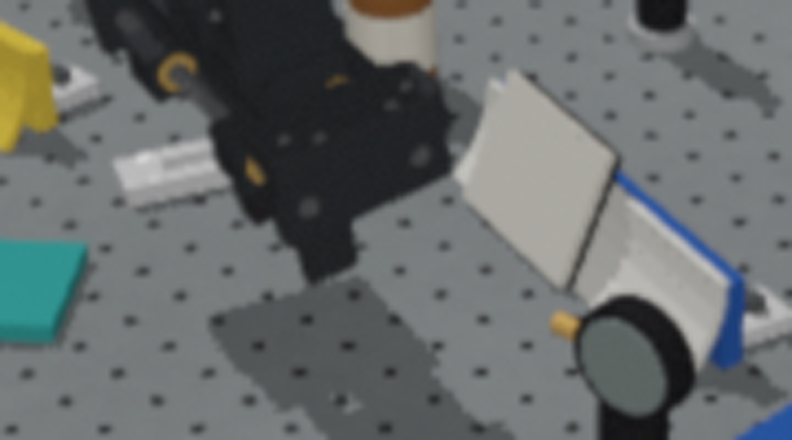

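The plate stands leaning on the wall (top edge crop (513, 70) to (617, 158), bottom corner (570, 288)). I'm lifting, levelling the tool and crossing over behind the wall.

Emit:
move_arm([
  [[0.017, 0.071, 0, -0.005, 0, 0.045, 0.45], [0.017, 0.071, 0, 0, 0, 0.045, 0.45], [0, 0, 0, 0, 0, 0.01, 0.45], [0, 0, 0, 0.04, -0.0105, 0, 0.45], [0, 0, 0, 0.04, -0.0105, 0, 0.45]],
])

```text
clock: 9.0
tool_pos: [0.6071, 0.1311, 0.1288]
eef_rot: [0.787, 0.616, 0.016, 0.021]
contact_force: [1.0, 0.2, -0.4]
opening: 0.448
```

```bash
python3 -c "
from h import *
p=r.snapshot('side')
for px,z in [((210+288/4.4,200+570/4.4),0),((210+158/4.4,200+617/4.4),.056),((210+70/4.4,200+513/4.4),.057)]:
    w=ray(p,px,z)[:2]-O; print((w@n).round(4),(w@u).round(4))
need(.04,.02,.11,0)"
```

```text
-0.017 -0.012
0.0043 -0.0135
0.0034 0.0677
t 9.05 stop xy -0.0235 0.0262 z 0.1286 tilt 0.061 F [ 6.6 -0.8 -0.2]
turn [0.015 0.059 0.007] shift [ 0.0601 -0.0214 -0.0076]
```

Emit:
move_arm([
  [[0.007, 0.03, 0, 0.031, -0.007, 0, 0.45], [0.007, 0.03, 0, 0.031, -0.007, 0, 0.45], [0, 0, 0, 0, 0, 0, 0.45]],
])

```text
clock: 9.35
tool_pos: [0.6788, 0.108, 0.1253]
eef_rot: [0.792, 0.611, -0.003, 0.002]
contact_force: [0.4, 0.0, 0.2]
opening: 0.448
```

```bash
python3 -c "
from h import *
need(.036,.028,.047,0)"
```

```text
t 9.35 stop xy 0.0436 0.0227 z 0.1253 tilt -0.0 F [0.4 0.  0.2]
turn [ 0.007 -0.002  0.012] shift [-0.0061  0.007  -0.0673]
```

Emit:
move_arm([
  [[0, 0, 0.012, -0.002, 0.005, -0.03, 0.45], [0, 0, 0, 0, 0, -0.03, 0.45], [0, 0, 0, 0, 0, -0.005, 0.45], [0, 0, 0, 0, 0, 0, 0.45]],
])

```text
clock: 9.75
tool_pos: [0.6774, 0.1113, 0.057]
eef_rot: [0.789, 0.614, -0.002, 0.006]
contact_force: [-1.0, 0.0, 0.2]
opening: 0.45
```

```bash
python3 -c "
from h import *
need(-.03,.028,.046,0)"
```

```text
t 9.75 stop xy 0.0414 0.0255 z 0.057 tilt 0.007 F [-1.   0.   0.2]
turn [0.012 0.004 0.004] shift [-0.0687  0.0197 -0.    ]
```

Emit:
move_arm([
  [[0, 0, 0, -0.0097, 0.0024, 0, 0.45], [0, 0, 0, -0.0097, 0.0024, 0, 0.45], [0, 0, 0, -0.0097, 0.0024, 0, 0.45], [0, 0, 0, 0, 0, 0, 0.45]],
])

```text
clock: 10.15
tool_pos: [0.6487, 0.1197, 0.0615]
eef_rot: [0.79, 0.614, 0.001, 0.008]
contact_force: [0.1, 0.2, 0.5]
opening: 0.448
```

```bash
python3 -c "
from h import *
need(-.03,.028,.046,0)"
```

```text
t 10.15 stop xy 0.0115 0.0268 z 0.0615 tilt 0.014 F [0.1 0.2 0.5]
turn [0.012 0.011 0.005] shift [-0.04    0.0112 -0.0045]
```

Emit:
move_arm([
  [[0, 0, 0, -0.0087, 0.0022, -0.003, 0.45], [0, 0, 0, -0.0097, 0.0024, -0.001, 0.45], [0, 0, 0, -0.0097, 0.0024, -0.001, 0.45], [0, 0, 0, 0, 0, 0, 0.45]],
])

```text
clock: 10.55
tool_pos: [0.6228, 0.1275, 0.0607]
eef_rot: [0.79, 0.613, 0.004, 0.01]
contact_force: [-0.9, -0.4, 0.4]
opening: 0.452
```

```bash
python3 -c "
from h import *
need(-.05,.028,.046,0)
p=r.snapshot('side'); 
c=p['frame'][210:310,200:380]; cv2.imwrite('pics/crop7.png',cv2.resize(c,None,fx=4.4,fy=4.4,interpolation=cv2.INTER_CUBIC)[:,:,::-1])"
```

```text
t 10.55 stop xy -0.0155 0.028 z 0.0607 tilt 0.022 F [-0.9 -0.4  0.4]
turn [0.011 0.02  0.006] shift [-0.0335  0.0083 -0.0037]
```

View pics/crop7.png

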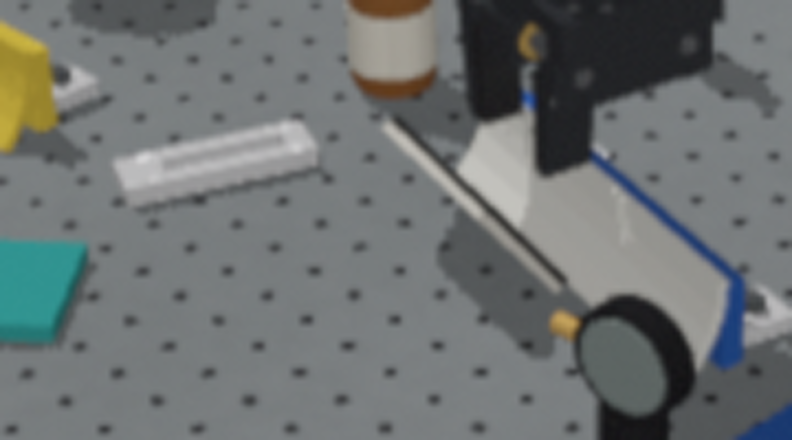

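The plate is mid-fall toward the robot, past vertical and free of the fingers. I'm lifting the arm and moving it away upward.

Emit:
move_arm([
  [[0, 0, 0, 0, 0, 0.02, 0.45], [0, 0, 0, 0, 0, 0.045, 0.45], [0, 0, 0, 0, 0, 0.045, 0.45], [0, 0, 0, 0.02, 0, 0.04, 0.45], [0, 0, 0, 0, 0, 0, 0.45]],
])

```text
clock: 11.1
tool_pos: [0.6462, 0.1255, 0.2172]
eef_rot: [0.791, 0.612, 0.005, 0.012]
contact_force: [0.5, -0.6, 0.3]
opening: 0.447
```

```bash
python3 -c "
from h import *
p=r.snapshot('side'); 
c=p['frame'][160:350,160:440]; cv2.imwrite('pics/crop8.png',cv2.resize(c,None,fx=2.8,fy=2.8,interpolation=cv2.INTER_CUBIC)[:,:,::-1])
g=p['frame'].max(2); 
need(-.05,.028,.2,0)"
```

```text
t 11.15 stop xy 0.0052 0.0307 z 0.2144 tilt 0.02 F [-0.4  0.3 -0.1]
turn [0.014 0.017 0.007] shift [-0.0542  0.0107 -0.0034]
```

View pics/crop8.png

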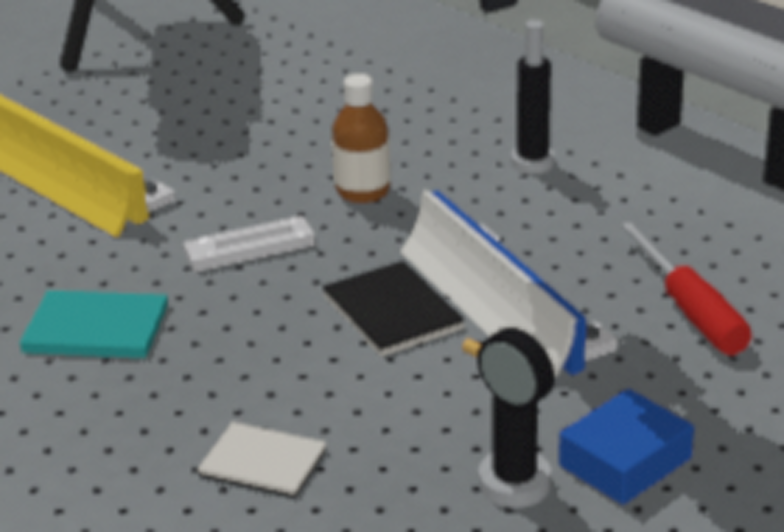

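The plate lies black side up in front of the stop (crop centre about (393, 303)). The bystanders are in place. I'm checking its position and handing in.

```bash
python3 -c "
from h import *
p=r.snapshot('side')
for a in [(393,305),(325,289),(403,264),(463,323),(383,346)]:
    w=ray(p,(160+a[1]/2.8,160+a[0]/2.8),.008)[:2]-O; print((w@n).round(4),(w@u).round(4))
for q in ['post','lens_mount','bottle','case','clamp','driver']:
    d=r.find_in(p,q)[0]; print(q,np.round(d['centre']))
r.finish_job()"
```

```text
-0.0571 0.023
-0.0859 0.0625
-0.0278 0.0625
-0.0292 -0.0179
-0.0843 -0.0137
post [198. 351.]
lens_mount [309. 342.]
bottle [215. 289.]
case [318. 381.]
clamp [248. 250.]
driver [268. 409.]
the job is handed in; nothing more can be done
```

The plate is turned over: it lies flat, black side up, in front of the stop. I handed the job in at about 11 s of the 48 s allowed; the hand-in gives no verdict.

- **Push:** Two fingertips pushed the near edge square to the wall until the plate tipped up. After I backed off it stayed leaning on the stop by itself. I did not measure the lean angle, but the bottom edge was at the foot line, where about 65° is expected.
- **Problems on the way:** The first pass ran about 8 mm too high. The next dragged on the board at about 26 N up and 17 N sideways. I corrected the height both times before going on.
- **Topple:** From behind the wall I pushed the top edge back, and the plate fell over towards the robot.
- **Last checks:** The plate's centre is about 57 mm in front of the stop's top edge and 23 mm off the wall's middle. Its four corners fit a flat 60 x 80 mm outline to within about 5 mm. The arm was clear above, with the tool about 0.21 m up.
- **Bystanders:** All six were detected within 3 pixels of where they started, so none has moved noticeably.

No check failed or disagreed.

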